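Bring the wide-bore block to the probe corner of the dry-block heater

ROBOT

A 6-joint arm with a two-finger parallel gripper is mounted at the origin on the work surface. World frame = base frame: x ahead of the robot, y to its left, z up, the work surface at z = 0. Lengths are in m, angles in rad, forces in N, time in s.
With the tool pointing down it reaches from about 0.275 to 0.875 m from the base axis. Payload 12.5 kg.
Tool frame: the origin (TCP) lies at the very end of the fingers, on their centre line; the grasp point (between the pads) lies 19 mm behind it; z points along the fingers, y is the line along which they close (so a half turn about z gives the same grasp; the last joint's range is limited). The gripper opens to 85 mm and grips with 20 to 120 N. Pads are 22 mm wide; open, the fingers measure 114 mm over their backs; the gripper's body (76 mm by 85 mm) begins 54 mm behind the grasp point. The pads swing forward as they close: fully open they stand 13 mm farther back than shut.
Start: joints at [-1.381, 0.351, 1.652, -0, 1.139, -0.085], TCP at [0.149, -0.529, 0.231] pointing down, gripper open.
Joint ranges: [-2.75, 2.75], [-0.79, 2.1], [0.01, 2.65], [-1.57, 4.71], [0.07, 3.14], [-2.87, 2.87]. Speed limits (rad/s): [2.22, 2.22, 2.79, 3.14, 3.14, 3.14].

INTERFACE

Orientations are given as a unit quaternion [x, y, z, w].
In Python, from station import monitor, camera, close_job gives the robot as it stands.
- The arm moves only by the tool play_rows, never from a script. Its argument "deltas" is a list of rows, each an object of numbers: "tx", "ty", "tz": the shift along the tool's x, y, z normalised to -1 to 1, where 1 is 10 cm; "rx", "ry", "rz": the turn, a rotation vector about the tool's x, y, z normalised to -1 to 1, where 1 is 90 degrees; "grip": the opening, from 0 (shut) to 1 (fully open). In form: [{"tx": .., "ty": .., "tz": .., "rx": .., "ry": .., "rz": .., "grip": ..}, ...]. A call has 1 to 12 rows; each row is the pose to reach, as a shift and turn from the pose commanded when the call began, along the tool's axes at that moment; what a row does not reach only later rows make up. A row lasts 1/10 s, in which the tool goes at most 50 mm and 8.59 degrees, less where a joint would pass 70% of its speed; a pose out of reach is approached as far as the arm can. A call with a number of a shift or a turn outside -1 to 1 is refused whole. A call with a gripper value outside its range is refused whole. The fingers move at their own pace and stop on an object; "newtons" is the grip in N (left out, the last holds). Time passes only in rows, so rows that repeat a pose let the fingers close. It gives the time, the measured TCP pose, the force, the opening and the grip force at its end, in the units of the state.
- monitor.get_state(): the state, without advancing time (a new reading comes with each control period).
- camera(name): name is "scene" or "top" or "wrist"; returns a dict with "pixels" (480x640x3 uint8, red, green, blue), "range_z" (480x640 float32, m along the optical axis (not along the pixel's ray), 0 where there is no reading), "fx", "fy", "cx", "cy" (pixels), "dist" ([k1, k2, p1, p2, k3] as OpenCV has them; the pictures are not rectified), "extrinsics" (4x4, takes a point from camera to world coordinates). Camera axes: x right, y up, looking along -z (the intrinsics and any distortion apply to the point x, -y, -z); pixel columns grow to the right and rows downward; lengths in m; the calibration is good to about 2 mm. A picture is of the moment at which its call begins.
- close_job(): hands the job in; it is judged then, once.
The state is a dict: "time_s": time; "joint_positions": joint angles; "qd": joint speeds; "tau": joint torques, N m; "tool_pos": TCP position; "eef_rot": TCP orientation; "contact_force": force on the tool from outside, world axes, zero at the start; "wrist_torque": the same for the moment, N m; "finger_gap": finger opening in m; "finger_force": force on a finger pad.
Only numpy, scipy, OpenCV 4.12 (cv2) and the standard library are available. Lean on these libraries where they do the work, as an engineer would, in place of code of your own. Each camera call takes 0.05 s, during which the arm holds its last target. There are 200 camera calls.

TASK

In the dry-block heater, bring the aluminium block with the four wide bores to the corner of the well beside the temperature probe. The blocks are hot and must stay down flat on the heated floor, so do not lift them: slide them round through the free place, never forcing a block against the walls or its neighbours. Finish by pressing the wide-bore block home into the corner so that it bears on both walls at once, with a steady push of some 10 N each way for a moment, then let go, with all three blocks in the well and everything else on the bench left alone.

Things in the scene. Friction and masses are not known exactly. Their poses are not given: they have to be found in the camera images.
- heater: dry-block heater: white case 260 x 190 mm, 83 mm high, fixed to the bench. Origin: centre of its underside; x points to its rear (away from the sloping control panel), y to its left, z up. The probe holder, a black post 18 mm across with a thin steel probe, stands on the rim at the rear left corner, 118 mm along x and 81 mm along y from the origin; its top is 127 mm above the underside
- corner (a point): in the rear left (+x, +y) place of the well, beside the probe: where the middle of the wide-bore block's post is when that block lies flat and bears on the rear (+x) and left (+y) walls. 109 mm above the heater's underside, axes as the heater's. The fine-bore block starts in this place
- wide_post (a point): middle of the lifting post of the wide-bore block (aluminium, 58 x 58 x 44 mm, 0.27 to 0.44 kg, sides along the well's, four black bores 17 mm across near its corners). The post is an upright grey rod 14 mm across, 36 mm tall, in the middle of the block's top; this point is half-way up it, 62 mm above the block's underside. Starts rear right or front left
- medium_post (a point): the same point on the post of the medium-bore block (same size and post, eight bores 11 mm across round the post). Starts front left or rear right
- fine_post (a point): the same point on the post of the fine-bore block (same size and post, twelve bores 7 mm across along its edges)
- vial: capped glass vial, 21 mm across and 38 mm tall, on the heater's front deck near its right end; origin under its centre. Bystander
- dropper1: clear dropper bottle with a red rubber bulb, 60 mm across, 134 mm tall; bystander; origin under its centre
- dropper2: amber dropper bottle, same size; bystander
- salt_jar: jar with a red cap, 52 mm across, 85 mm tall; bystander
- dish: white porcelain dish, 84 mm across, 34 mm tall; bystander
- beaker: glass beaker, 68 mm across, 90 mm tall; bystander
- spatula: steel micro-spatula, 190 mm long, 6 mm thick, lying on the bench; bystander
- free_place (a point): middle of the place that is free at the start (front right, -x and -y), on the well floor, 30 mm from both of its walls
- rear_wall: rear (+x) wall of the heater's open square well, 6 mm aluminium, 36 mm high; origin at its centre, axes as the heater's. The well is 121 x 121 mm inside, sides along the heater's x and y, centred 40 mm along +x from the heater's origin; floor 47 mm, rim 83 mm above the heater's underside. Bare inside: room for 2 x 2 blocks, 5 mm of play in each row
- left_wall: left (+y) wall of the well, alike; origin at its centre
- front_wall: front (-x) wall of the well, alike; origin at its centre
- right_wall: right (-y) wall of the well, alike; origin at its centre
- wide: the wide-bore block itself; origin: centre of its underside. Anodised, it slides on the coated well floor against about 1 N, more if it is pressed down
- medium: the medium-bore block itself; origin: centre of its underside. Anodised, it slides on the coated well floor against about 1 N, more if it is pressed down
- fine: the fine-bore block itself; origin: centre of its underside. Anodised, it slides on the coated well floor against about 1 N, more if it is pressed down
Things that resemble listed ones, but are neither listed nor needed, are in the scene too. What is shaped like the fine but green is not meant. Leave any orange look-alike of the wide alone.

How it is judged:
By the outcome, as a careful person would: the job done as asked, in the order asked, and still so for the second after the job is handed in, with the robot touching nothing.
It also fails if it takes over 70 s, if anything falls off the work surface, if the arm or the gripper's body presses on something with over 40 N, if the wrist force passes 120 N, or if a joint passes its speed limit or range.

## Working session

There is one attempt and no reset: what is moved stays moved. The work goes in short steps, Python scripts to look and compute and a tool call to move; the robot and the scene stay as the last step left them, time stands still between calls to the robot, and variables do not carry over. Pictures are saved under pics/ and viewed, at most 10 in all, crops included, and the job is handed in when it is done.

Besides the shell and the picture viewer there is one more tool, called after "Request:" as name([rows], argument=value, ...), one row to a line, values as JSON. play_rows: Moves the arm, as the interface text tells. Scaled input: -1 to 1 covers 10 cm each way for a shift and 90 degrees each way for a turn. Its arguments: {"type":"object","properties":{"deltas":{"type":"array","items":{"type":"object","properties":{"tx":{"type":"number"},"ty":{"type":"number"},"tz":{"type":"number"},"rx":{"type":"number"},"ry":{"type":"number"},"rz":{"type":"number"},"grip":{"type":"number"}}}},"newtons":{"type":"number"}},"required":["deltas"]}

```bash
mkdir -p pics; cat > h.py <<'E'
import numpy as np, cv2
from station import monitor, camera, close_job
def ray(c,u,v):
    K=np.array([[c['fx'],0,c['cx']],[0,c['fy'],c['cy']],[0,0,1.]])
    p=cv2.undistortPoints(np.array([[[u,v]]],float),K,np.array(c['dist'],float))[0,0]
    E=np.array(c['extrinsics']); d=E[:3,:3]@np.array([p[0],-p[1],-1.]); return E[:3,3],d
def onplane(c,u,v,z):
    o,d=ray(c,u,v); return o+d*(z-o[2])/d[2]
def proj(c,P):
    E=np.array(c['extrinsics']); q=E[:3,:3].T@(np.array(P)-E[:3,3]); q=q*[1,-1,-1]
    K=np.array([[c['fx'],0,c['cx']],[0,c['fy'],c['cy']],[0,0,1.]])
    return cv2.projectPoints(q.reshape(1,1,3),np.zeros(3),np.zeros(3),K,np.array(c['dist'],float))[0].ravel()
def save(c,n): cv2.imwrite('pics/'+n,cv2.cvtColor(c['pixels'],cv2.COLOR_RGB2BGR))
E
python3 - <<'E'
from h import *
import pickle
for n in ['top','scene']:
    c=camera(n); save(c,n+'0.png'); pickle.dump(c,open(n+'.pkl','wb')); print(n,np.round(c['extrinsics'],3).tolist(),c['fx'])
s=monitor.get_state();print(s)
E
```

```text
top [[0.001, 0.999, -0.032, 0.437], [-1.0, 0.001, -0.003, -0.029], [-0.003, 0.032, 0.999, 1.253], [0.0, 0.0, 0.0, 1.0]] 507.0909752492621
scene [[-0.503, -0.696, 0.513, 1.008], [0.864, -0.408, 0.293, 0.308], [0.005, 0.591, 0.807, 0.902], [0.0, 0.0, 0.0, 1.0]] 446.46898025637637
{'time_s': 0.1, 'joint_positions': array([-1.38058358e+00,  3.51176314e-01,  1.65232310e+00,  1.19291432e-05,
        1.13909732e+00, -8.46094105e-02]), 'qd': array([ 0.00133538, -0.00244937, -0.00278144, -0.00036353, -0.00053541,
       -0.00263838]), 'tau': array([ 8.03198545e-04, -5.06832933e+01, -2.91875821e+01, -5.99046120e-05,
        2.66635150e-03, -9.55881603e-06]), 'tool_pos': array([ 0.1492261 , -0.52907891,  0.23082963]), 'eef_rot': array([ 9.90574161e-01,  1.36976569e-01, -2.10875997e-05, -5.01624687e-04]), 'contact_force': array([ 0.06091163, -0.99733405,  0.97234439]), 'wrist_torque': array([ 0.03252569,  0.01714712, -0.00752044]), 'finger_force': 0.0, 'finger_gap': 0.08549797543557872}
```

View pics/top0.png

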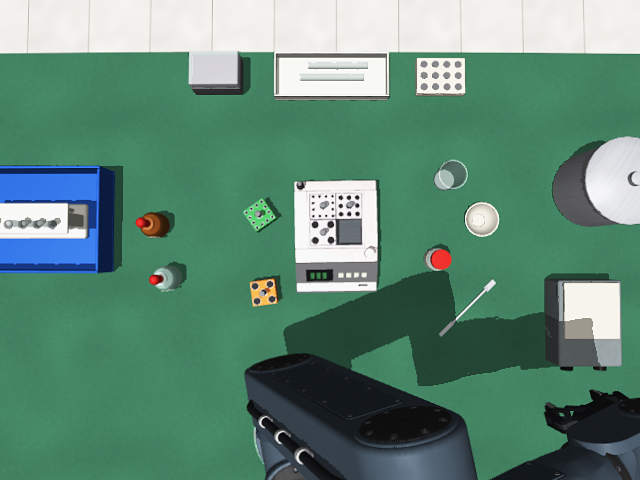

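View pics/scene0.png

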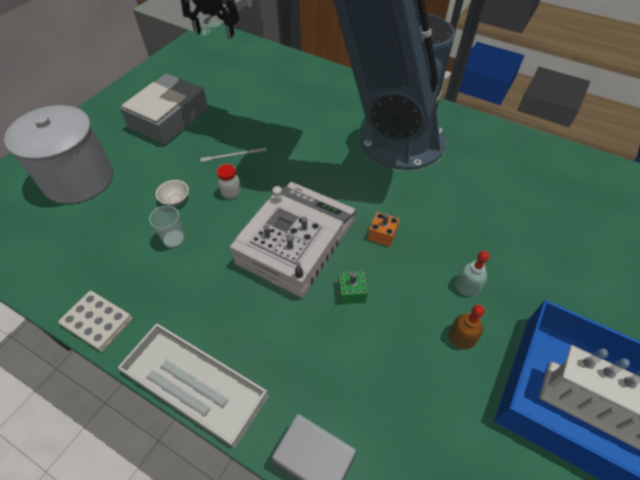

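Top view: heater at about (337,235), with probe at (300,185). The blocks sit at (321,206), (348,206) and (322,232), and the free place is at (349,232). Outside the heater there are two look-alikes, green (260,214) and orange (264,292). I'll confirm the block identities in a crop.

```bash
python3 - <<'E'
from h import *
import pickle
c=pickle.load(open('top.pkl','rb'))
im=cv2.cvtColor(c['pixels'],cv2.COLOR_RGB2BGR)
cv2.imwrite('pics/crop0.png',cv2.resize(im[175:250,290:390],None,fx=8,fy=8,interpolation=cv2.INTER_CUBIC))
# rank points by depth
pts=[]
for v in range(170,300):
    for u in range(285,390):
        r=c['range_z'][v,u]
        if r>0:
            o,d=ray(c,u,v); pts.append(np.r_[o+d*r,u,v])
P=np.array(pts)
m=(P[:,2]>.115)&(P[:,2]<.14)
lab=np.zeros(c['range_z'].shape,np.uint8)
for p in P[m]: lab[int(p[4]),int(p[3])]=1
n,l,st,ce=cv2.connectedComponentsWithStats(lab)
for i in range(1,n):
    print(st[i].tolist(),ce[i].round(1),onplane(c,*ce[i],.127).round(4))
m=(P[:,2]>.075)&(P[:,2]<.1)
q=P[m]; r=cv2.minAreaRect(q[:,:2].astype(np.float32)); print(r,np.median(q[:,2]))
E
```

```text
[297, 182, 5, 5, 16] [298.9 183.7] [0.5948 0.0138 0.127 ]
[319, 202, 7, 7, 33] [322.3 204.8] [ 0.5475 -0.0385  0.127 ]
[346, 202, 7, 6, 32] [349.2 204.6] [ 0.5482 -0.0983  0.127 ]
[320, 229, 6, 7, 33] [322.3 231.9] [ 0.4872 -0.0386  0.127 ]
[365, 249, 9, 9, 64] [369. 253.] [ 0.4405 -0.1422  0.127 ]
((0.4986104965209961, -0.06899566948413849), (0.22052036225795746, 0.19031842052936554), 1.219874620437622) 0.08168069867633543
```

View pics/crop0.png

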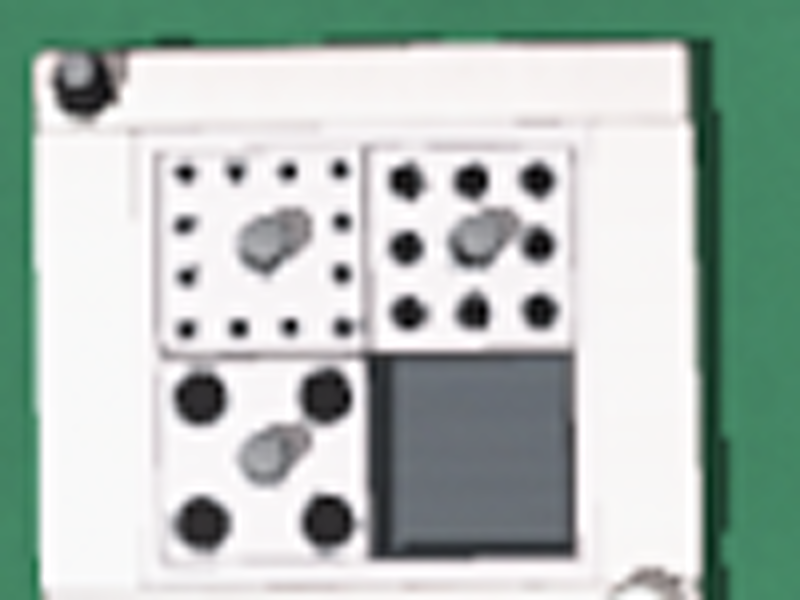

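The crop confirms the wide-bore block at full-frame (322,232), front left: four large bores, aluminium, inside the well. The twelve-bore (fine) block at (321,206) is rear left and the eight-bore (medium) block at (348,206) is rear right. The green and orange ones are outside the heater and get left alone.

Plan: medium rear right to front right, fine rear left to rear right, wide front left to rear left.

Request:
play_rows([
  {"tx":1,"ty":-0.61,"rz":0.163,"grip":0.4},
  {"tx":1,"ty":-0.61,"rz":0.163,"grip":0.4},
  {"tx":1,"ty":-0.61,"rz":0.163,"grip":0.4},
  {"tx":1,"ty":-0.61,"rz":0.163,"grip":0.4},
  {"tx":1,"ty":-0.61,"rz":0.163,"grip":0.4},
], newtons=40)

```text
$.deltas[0]: bad value
```

Request:
play_rows([
  {"tx":1,"ty":-0.61,"tz":0,"rx":0,"ry":0,"rz":0.163,"grip":0.4},
  {"tx":1,"ty":-0.61,"tz":0,"rx":0,"ry":0,"rz":0.163,"grip":0.4},
  {"tx":1,"ty":-0.61,"tz":0,"rx":0,"ry":0,"rz":0.163,"grip":0.4},
  {"tx":1,"ty":-0.61,"tz":0,"rx":0,"ry":0,"rz":0.163,"grip":0.4},
  {"tx":1,"ty":-0.61,"tz":0,"rx":0,"ry":0,"rz":0.163,"grip":0.4},
], newtons=40)

```text
time_s: 0.6
tool_pos: [0.2289, -0.4438, 0.2313]
eef_rot: [1.0, 0.01, -0.0, 0.0]
contact_force: [0.2, 0.3, -0.4]
finger_gap: 0.0342
finger_force: 0.0
```

Request:
play_rows([
  {"tx":1,"ty":-1,"tz":0,"rx":0,"ry":0,"rz":0,"grip":0.4},
  {"tx":1,"ty":-1,"tz":0,"rx":0,"ry":0,"rz":0,"grip":0.4},
  {"tx":1,"ty":-1,"tz":0,"rx":0,"ry":0,"rz":0,"grip":0.4},
  {"tx":1,"ty":-1,"tz":0,"rx":0,"ry":0,"rz":0,"grip":0.4},
])

```text
time_s: 1.0
tool_pos: [0.3288, -0.34, 0.2312]
eef_rot: [1.0, 0.011, 0.0, -0.0]
contact_force: [-0.7, -0.0, 0.2]
finger_gap: 0.0342
finger_force: 0.0
```

Request:
play_rows([
  {"tx":1,"ty":-1,"tz":0,"rx":0,"ry":0,"rz":0,"grip":0.4},
  {"tx":1,"ty":-1,"tz":0,"rx":0,"ry":0,"rz":0,"grip":0.4},
  {"tx":1,"ty":-1,"tz":0,"rx":0,"ry":0,"rz":0,"grip":0.4},
  {"tx":1,"ty":-1,"tz":0,"rx":0,"ry":0,"rz":0,"grip":0.4},
])

```text
time_s: 1.4
tool_pos: [0.4271, -0.2386, 0.2311]
eef_rot: [1.0, 0.011, 0.0, -0.0]
contact_force: [-0.3, 0.5, -0.8]
finger_gap: 0.034
finger_force: 0.0
```

Request:
play_rows([
  {"tx":0.8,"ty":-1,"tz":0,"rx":0,"ry":0,"rz":0,"grip":0.4},
  {"tx":0.8,"ty":-1,"tz":0,"rx":0,"ry":0,"rz":0,"grip":0.4},
  {"tx":0.8,"ty":-1,"tz":0,"rx":0,"ry":0,"rz":0,"grip":0.4},
  {"tx":0.8,"ty":-1,"tz":0,"rx":0,"ry":0,"rz":0,"grip":0.4},
  {"tx":0.8,"ty":-1,"tz":0,"rx":0,"ry":0,"rz":0,"grip":0.4},
  {"tx":0.8,"ty":-1,"tz":0,"rx":0,"ry":0,"rz":0,"grip":0.4},
])

```text
time_s: 2.0
tool_pos: [0.5026, -0.14, 0.2311]
eef_rot: [1.0, 0.009, -0.0, 0.0]
contact_force: [-0.2, 0.6, -0.6]
finger_gap: 0.034
finger_force: 0.0
```

```bash
python3 - <<'E'
from h import *
import pickle
c=camera('wrist'); pickle.dump(c,open('wrist.pkl','wb')); save(c,'w1.png'); print(np.round(c['extrinsics'],3).tolist(),c['fx'])
s=monitor.get_state();print(s['tool_pos'],s['eef_rot'],s['joint_positions'],s['contact_force'],s['time_s'])
E
```

```text
[[0.016, 0.961, 0.276, 0.573], [-1.0, 0.016, 0.004, -0.138], [-0.0, -0.276, 0.961, 0.375], [0.0, 0.0, 0.0, 1.0]] 345.09877505457393
[ 0.50265076 -0.13991765  0.23121765] [ 9.99964420e-01  8.43382995e-03 -1.51008683e-04  8.45846982e-05] [-3.60590558e-01  2.99747450e-01  1.72391470e+00 -2.96588697e-04
  1.11815118e+00  1.19346765e+00] [ 0.6156484  -0.20903823  0.32294997] 2.05
```

View pics/w1.png

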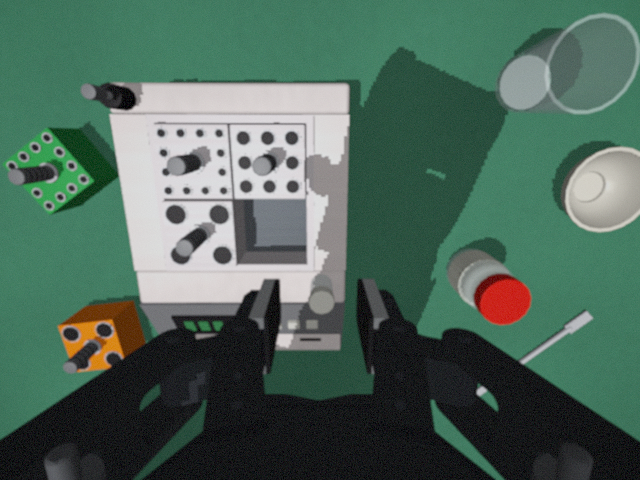

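Wrist view: post tops at medium (260,166), fine (175,166) and wide (184,248), free well at (275,230), probe at (90,92). I'll use these to refine positions.

```bash
cat >> h.py <<'E'
def posts(c,z0=.1225,z1=.133,zp=.127):
    E=np.array(c['extrinsics']);K=np.array([[c['fx'],0,c['cx']],[0,c['fy'],c['cy']],[0,0,1.]])
    v,u=np.mgrid[0:480,0:640]
    p=cv2.undistortPoints(np.stack([u.ravel(),v.ravel()],1).astype(float)[:,None],K,np.array(c['dist'],float))[:,0]
    r=c['range_z'].reshape(-1,1); W=(np.c_[p[:,0],-p[:,1],-np.ones(len(p))]*r)@E[:3,:3].T+E[:3,3]
    W=W.reshape(480,640,3)
    m=((W[...,2]>z0)&(W[...,2]<z1)&(r.reshape(480,640)>0)&(abs(W[...,0]-.52)<.09)&(abs(W[...,1]+.06)<.09)).astype(np.uint8)
    n,l,st,ce=cv2.connectedComponentsWithStats(m); out=[]
    for i in range(1,n):
        if st[i,4]>15:
            (cx,cy),rad=cv2.minEnclosingCircle(np.argwhere(l==i)[:,::-1].astype(np.float32)); out.append((st[i,4],[round(cx,1),round(cy,1)],onplane(c,cx,cy,zp).round(4),W[l==i].mean(0).round(4)))
    return out,W
E
python3 - <<'E'
from h import *
import pickle
c=pickle.load(open('wrist.pkl','rb'))
o,W=posts(c)
for x in o: print(*x)
# block top / rim plane
m=abs(W[...,2]-.083)<.004
m&=(abs(W[...,0]-.52)<.1)&(abs(W[...,1]+.06)<.12)
# well floor region
f=(abs(W[...,2]-.047)<.006)&(abs(W[...,0]-.49)<.04)&(abs(W[...,1]+.1)<.04)
print('floor',W[f].min(0),W[f].max(0),f.sum())
t=abs(W[...,2]-.091)<.004
for nm,k in (('rim',m),): 
    print(nm,np.median(W[k][:,2]), cv2.minAreaRect(W[k][:,:2].astype(np.float32)))
# case right edge line fit: y min of rim pts per row
xs=[];ys=[]
for x0 in np.arange(.45,.6,.004):
    k=m&(abs(W[...,0]-x0)<.002)
    if k.sum()>20: xs.append(x0); ys.append([W[k][:,1].min(),W[k][:,1].max()])
ys=np.array(ys)
for j in (0,1): print(np.polyfit(np.array(xs)-.518,ys[:,j],1), np.degrees(np.polyfit(xs,ys[:,j],1)[0]))
E
```

```text
257 [90.0, 91.5] [0.5979 0.013  0.127 ] [0.5979 0.0129 0.1271]
341 [177.0, 165.6] [ 0.5509 -0.0392  0.127 ] [ 0.551  -0.0391  0.1273]
313 [262.0, 165.5] [ 0.5521 -0.0988  0.127 ] [ 0.5521 -0.0989  0.1275]
292 [185.1, 246.7] [ 0.491  -0.0393  0.127 ] [ 0.4912 -0.0391  0.1272]
floor [ 0.4606647  -0.12881234  0.04526248] [ 0.51937226 -0.06723345  0.0529614 ] 3468
rim 0.08291116353927308 ((0.5151882767677307, -0.06781371682882309), (0.19233281910419464, 0.1920149028301239), 0.7108624577522278)
[ 0.01737398 -0.16321749] 0.9954555647557458
[-0.01999228  0.02574723] -1.1454734501595951
```

Request:
play_rows([
  {"tx":0.48,"ty":-0.405,"tz":0,"rx":0,"ry":0,"rz":0,"grip":0.4},
  {"tx":0.48,"ty":-0.405,"tz":0.3,"rx":0,"ry":0,"rz":0,"grip":0.4},
  {"tx":0.48,"ty":-0.405,"tz":0.6,"rx":0,"ry":0,"rz":0,"grip":0.4},
  {"tx":0.48,"ty":-0.405,"tz":0.8,"rx":0,"ry":0,"rz":0,"grip":0.4},
  {"tx":0.48,"ty":-0.405,"tz":0.85,"rx":0,"ry":0,"rz":0,"grip":0.4},
  {"tx":0.48,"ty":-0.405,"tz":0.85,"rx":0,"ry":0,"rz":0,"grip":0.4},
  {"tx":0.48,"ty":-0.405,"tz":0.85,"rx":0,"ry":0,"rz":0,"grip":0.4},
  {"tx":0.48,"ty":-0.405,"tz":0.85,"rx":0,"ry":0,"rz":0,"grip":0.4},
])

```text
time_s: 2.85
tool_pos: [0.551, -0.0974, 0.1476]
eef_rot: [1.0, 0.009, 0.001, 0.0]
contact_force: [-0.4, -1.0, 0.1]
finger_gap: 0.0338
finger_force: 0.0
```

```bash
python3 - <<'E'
from h import *
c=camera('wrist'); save(c,'w2.png'); o,W=posts(c)
for x in o: print(*x)
s=monitor.get_state();print(s['tool_pos'],s['eef_rot'],s['contact_force'])
sc=camera('scene'); o,_=posts(sc)
for x in o: print('scene',*x)
E
```

```text
479 [88.1, 183.4] [0.5976 0.0125 0.127 ] [0.5981 0.0127 0.1271]
637 [205.4, 275.7] [ 0.5517 -0.039   0.127 ] [ 0.5519 -0.0391  0.1272]
583 [321.6, 275.2] [ 0.5529 -0.0983  0.127 ] [ 0.5529 -0.0984  0.1273]
[ 0.55095198 -0.09723174  0.14742258] [9.99956951e-01 9.23413785e-03 8.79112646e-04 2.32720765e-04] [-0.74888723  0.01353868 -0.51271996]
scene 25 [304.0, 219.5] [ 0.4929 -0.0359  0.127 ] [ 0.4905 -0.037   0.125 ]
scene 27 [266.5, 227.5] [ 0.5535 -0.0949  0.127 ] [ 0.5516 -0.0967  0.1252]
scene 30 [289.5, 238.5] [ 0.5532 -0.0354  0.127 ] [ 0.5515 -0.0367  0.1246]
scene 16 [298.1, 264.0] [0.5991 0.0153 0.127 ] [0.5984 0.0152 0.1256]
```

View pics/w2.png

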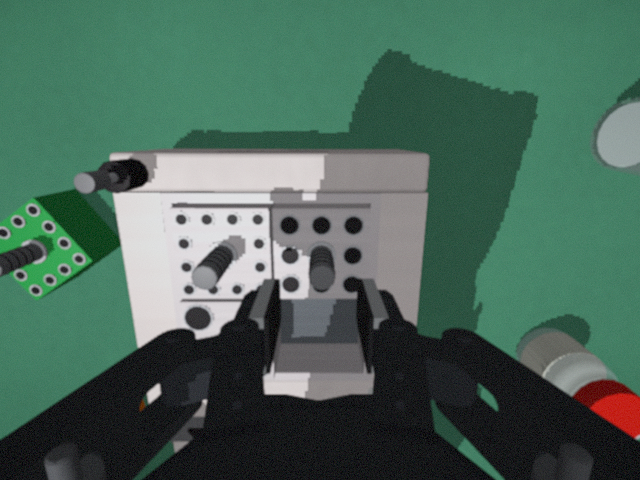

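Post of the medium block at (321,275), centred between the finger tips (about 265 and 374). Next: descend and grip.

Request:
play_rows([
  {"tx":0.01,"ty":0.005,"tz":0.2,"rx":0,"ry":0,"rz":0,"grip":0.4},
  {"tx":0.01,"ty":0.005,"tz":0.4,"rx":0,"ry":0,"rz":0,"grip":0.4},
  {"tx":0.01,"ty":0.005,"tz":0.5,"rx":0,"ry":0,"rz":0,"grip":0.4},
  {"tx":0.01,"ty":0.005,"tz":0.52,"rx":0,"ry":0,"rz":0,"grip":0.4},
  {"tx":0.01,"ty":0.005,"tz":0.52,"rx":0,"ry":0,"rz":0,"grip":0.4},
  {"tx":0.01,"ty":0.005,"tz":0.52,"rx":0,"ry":0,"rz":0,"grip":0.4},
  {"tx":0.01,"ty":0.005,"tz":0.52,"rx":0,"ry":0,"rz":0,"grip":0.4},
])

```text
time_s: 3.65
tool_pos: [0.5519, -0.0975, 0.0951]
eef_rot: [1.0, 0.009, 0.001, 0.0]
contact_force: [-0.1, -0.1, 0.3]
finger_gap: 0.0347
finger_force: 0.0
```

Request:
play_rows([
  {"tx":0,"ty":0,"tz":0,"rx":0,"ry":0,"rz":0,"grip":0.25},
  {"tx":0,"ty":0,"tz":0,"rx":0,"ry":0,"rz":0,"grip":0.2},
  {"tx":0,"ty":0,"tz":0,"rx":0,"ry":0,"rz":0,"grip":0.1},
  {"tx":0,"ty":0,"tz":0,"rx":0,"ry":0,"rz":0,"grip":0.1},
  {"tx":0,"ty":0,"tz":0,"rx":0,"ry":0,"rz":0,"grip":0.1},
  {"tx":0,"ty":0,"tz":0,"rx":0,"ry":0,"rz":0,"grip":0.1},
], newtons=25)

```text
time_s: 4.25
tool_pos: [0.5517, -0.0974, 0.0946]
eef_rot: [1.0, 0.009, 0.0, 0.0]
contact_force: [-0.6, -0.5, 5.3]
finger_gap: 0.0133
finger_force: 24.5
```

Request:
play_rows([
  {"tx":0,"ty":0,"tz":-0.004,"rx":0,"ry":0,"rz":0,"grip":0.1},
  {"tx":0,"ty":0,"tz":-0.004,"rx":0,"ry":0,"rz":0,"grip":0.1},
])

```text
time_s: 4.45
tool_pos: [0.5515, -0.0974, 0.0946]
eef_rot: [1.0, 0.009, -0.0, -0.0]
contact_force: [-0.1, 0.5, 1.2]
finger_gap: 0.0124
finger_force: 24.4
```

Request:
play_rows([
  {"tx":-0.02,"ty":0,"tz":0,"rx":0,"ry":0,"rz":0,"grip":0.1},
  {"tx":-0.05,"ty":0,"tz":0,"rx":0,"ry":0,"rz":0,"grip":0.1},
  {"tx":-0.08,"ty":0,"tz":0,"rx":0,"ry":0,"rz":0,"grip":0.1},
  {"tx":-0.1,"ty":0,"tz":0,"rx":0,"ry":0,"rz":0,"grip":0.1},
])

```text
time_s: 4.85
tool_pos: [0.5411, -0.0975, 0.0946]
eef_rot: [1.0, 0.009, -0.0, -0.0]
contact_force: [0.4, -0.6, 1.1]
finger_gap: 0.0131
finger_force: 24.4
```

Request:
play_rows([
  {"tx":-0.05,"ty":0,"tz":0,"rx":0,"ry":0,"rz":0,"grip":0.1},
  {"tx":-0.1,"ty":0,"tz":0,"rx":0,"ry":0,"rz":0,"grip":0.1},
  {"tx":-0.15,"ty":0,"tz":0,"rx":0,"ry":0,"rz":0,"grip":0.1},
  {"tx":-0.2,"ty":0,"tz":0,"rx":0,"ry":0,"rz":0,"grip":0.1},
  {"tx":-0.25,"ty":0,"tz":0,"rx":0,"ry":0,"rz":0,"grip":0.1},
  {"tx":-0.3,"ty":0,"tz":0,"rx":0,"ry":0,"rz":0,"grip":0.1},
  {"tx":-0.35,"ty":0,"tz":0,"rx":0,"ry":0,"rz":0,"grip":0.1},
  {"tx":-0.4,"ty":0,"tz":0,"rx":0,"ry":0,"rz":0,"grip":0.1},
  {"tx":-0.44,"ty":0,"tz":0,"rx":0,"ry":0,"rz":0,"grip":0.1},
  {"tx":-0.44,"ty":0,"tz":0,"rx":0,"ry":0,"rz":0,"grip":0.1},
])

```text
time_s: 5.85
tool_pos: [0.497, -0.0984, 0.0947]
eef_rot: [1.0, 0.009, -0.0, -0.0]
contact_force: [1.1, 0.2, -2.3]
finger_gap: 0.0131
finger_force: 24.4
```

```bash
cat > look.py <<'E'
from h import *
for n in ('wrist','scene','top'):
    o,W=posts(camera(n))
    for x in o: print(n,*x)
s=monitor.get_state();print(s['tool_pos'],s['contact_force'],s['time_s'])
E
python3 look.py
```

```text
wrist 1681 [139.0, 185.0] [ 0.551  -0.0393  0.127 ] [ 0.551  -0.0394  0.1273]
wrist 2420 [318.5, 320.5] [ 0.5034 -0.0976  0.127 ] [ 0.501  -0.0978  0.1282]
wrist 769 [159.6, 346.4] [ 0.4918 -0.0396  0.127 ] [ 0.4936 -0.0386  0.1268]
scene 39 [277.1, 212.8] [ 0.5072 -0.0979  0.127 ] [ 0.5038 -0.0997  0.1274]
scene 25 [304.0, 219.5] [ 0.4929 -0.0359  0.127 ] [ 0.491  -0.0366  0.1252]
scene 26 [289.5, 238.5] [ 0.5532 -0.0354  0.127 ] [ 0.5511 -0.0373  0.125 ]
scene 17 [298.2, 264.2] [0.5993 0.0155 0.127 ] [0.5982 0.0149 0.1247]
[ 0.49754804 -0.09839981  0.09464995] [-0.12995431 -0.1559545  -2.11435363] 6.0
```

Request:
play_rows([
  {"tx":0,"ty":0,"tz":0.003,"rx":0,"ry":0,"rz":0,"grip":0.1},
  {"tx":-0.02,"ty":0,"tz":0.003,"rx":0,"ry":0,"rz":0,"grip":0.1},
  {"tx":-0.04,"ty":0,"tz":0.003,"rx":0,"ry":0,"rz":0,"grip":0.1},
  {"tx":-0.055,"ty":0,"tz":0.003,"rx":0,"ry":0,"rz":0,"grip":0.1},
  {"tx":-0.055,"ty":0,"tz":0.003,"rx":0,"ry":0,"rz":0,"grip":0.1},
])

```text
time_s: 6.5
tool_pos: [0.4919, -0.0986, 0.0946]
eef_rot: [1.0, 0.009, 0.0, 0.0]
contact_force: [-2.0, -0.9, 5.2]
finger_gap: 0.0131
finger_force: 24.8
```

Request:
play_rows([
  {"tx":0,"ty":0,"tz":-0.002,"rx":0,"ry":0,"rz":0,"grip":0.1},
  {"tx":-0.007,"ty":0,"tz":-0.002,"rx":0,"ry":0,"rz":0,"grip":0.1},
  {"tx":-0.014,"ty":0,"tz":-0.002,"rx":0,"ry":0,"rz":0,"grip":0.1},
  {"tx":-0.014,"ty":0,"tz":-0.002,"rx":0,"ry":0,"rz":0,"grip":0.1},
])

```text
time_s: 6.9
tool_pos: [0.4906, -0.0985, 0.0946]
eef_rot: [1.0, 0.009, 0.0, -0.0]
contact_force: [0.5, -1.4, 2.8]
finger_gap: 0.013
finger_force: 24.7
```

Request:
play_rows([
  {"tx":-0.004,"ty":0.005,"tz":0,"rx":0,"ry":0,"rz":0,"grip":0.1},
  {"tx":-0.007,"ty":0.01,"tz":0,"rx":0,"ry":0,"rz":0,"grip":0.1},
  {"tx":-0.007,"ty":0.01,"tz":0,"rx":0,"ry":0,"rz":0,"grip":0.1},
])

```text
time_s: 7.2
tool_pos: [0.4903, -0.0996, 0.0947]
eef_rot: [1.0, 0.009, 0.0, 0.0]
contact_force: [3.1, 0.4, -0.0]
finger_gap: 0.0132
finger_force: 24.6
```

Request:
play_rows([
  {"tx":0,"ty":0,"tz":0,"rx":0,"ry":0,"rz":0,"grip":0.25},
  {"tx":0,"ty":0,"tz":0,"rx":0,"ry":0,"rz":0,"grip":0.4},
  {"tx":0,"ty":0,"tz":0,"rx":0,"ry":0,"rz":0,"grip":0.4},
  {"tx":0,"ty":0,"tz":-0.2,"rx":0,"ry":0,"rz":0,"grip":0.4},
  {"tx":0,"ty":0,"tz":-0.5,"rx":0,"ry":0,"rz":0,"grip":0.4},
  {"tx":0,"ty":0,"tz":-0.53,"rx":0,"ry":0,"rz":0,"grip":0.4},
  {"tx":0.3,"ty":-0.3,"tz":-0.53,"rx":0,"ry":0,"rz":0,"grip":0.4},
  {"tx":0.6,"ty":-0.59,"tz":-0.53,"rx":0,"ry":0,"rz":0,"grip":0.4},
  {"tx":0.62,"ty":-0.595,"tz":-0.53,"rx":0,"ry":0,"rz":0,"grip":0.4},
  {"tx":0.62,"ty":-0.595,"tz":-0.53,"rx":0,"ry":0,"rz":0,"grip":0.4},
  {"tx":0.62,"ty":-0.595,"tz":-0.53,"rx":0,"ry":0,"rz":0,"grip":0.4},
])

```text
time_s: 8.3
tool_pos: [0.55, -0.0393, 0.1471]
eef_rot: [1.0, 0.009, -0.001, -0.0]
contact_force: [-0.2, -0.5, 1.0]
finger_gap: 0.0337
finger_force: 0.0
```

```bash
python3 - <<'E'
from h import *
c=camera('wrist'); save(c,'w3.png'); o,W=posts(c)
for x in o: print(*x)
s=monitor.get_state();print(s['tool_pos'],s['eef_rot'],s['contact_force'])
c=camera('top'); save(c,'t3.png')
for x in posts(c)[0]: print(*x)
E
```

```text
417 [210.0, 181.6] [0.5986 0.0133 0.127 ] [0.5983 0.0132 0.1273]
586 [317.7, 275.6] [ 0.5518 -0.0383  0.127 ] [ 0.5518 -0.0383  0.1272]
511 [316.2, 375.2] [ 0.4922 -0.0385  0.127 ] [ 0.4918 -0.0385  0.127 ]
[ 0.54999615 -0.03948555  0.14722231] [ 9.99959045e-01  9.03306420e-03 -5.58865923e-04 -2.46469863e-05] [ 0.28343609 -0.48492591 -0.37016013]
```

View pics/w3.png

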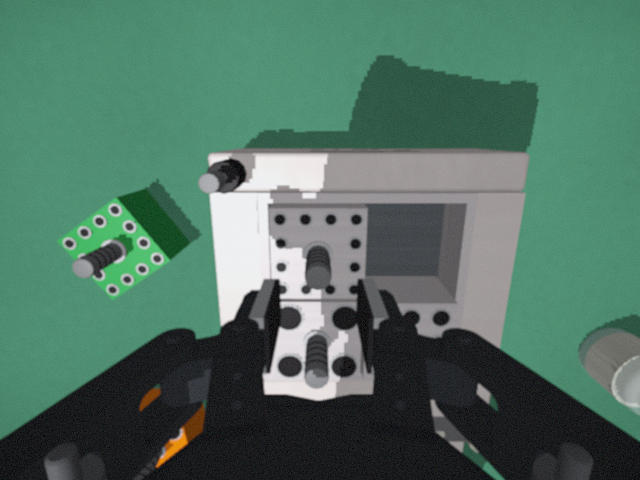

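Fine post at (318,275) lies between the finger tips, and the rear right place (405,240) is free. Next: descend and grip.

Request:
play_rows([
  {"tx":0.01,"ty":-0.006,"tz":0.25,"rx":0,"ry":0,"rz":0,"grip":0.4},
  {"tx":0.01,"ty":-0.006,"tz":0.47,"rx":0,"ry":0,"rz":0,"grip":0.4},
  {"tx":0.01,"ty":-0.006,"tz":0.52,"rx":0,"ry":0,"rz":0,"grip":0.4},
  {"tx":0.01,"ty":-0.006,"tz":0.52,"rx":0,"ry":0,"rz":0,"grip":0.4},
  {"tx":0.01,"ty":-0.006,"tz":0.52,"rx":0,"ry":0,"rz":0,"grip":0.25},
  {"tx":0.01,"ty":-0.006,"tz":0.52,"rx":0,"ry":0,"rz":0,"grip":0.1},
  {"tx":0.01,"ty":-0.006,"tz":0.52,"rx":0,"ry":0,"rz":0,"grip":0.1},
  {"tx":0.01,"ty":-0.006,"tz":0.52,"rx":0,"ry":0,"rz":0,"grip":0.1},
  {"tx":0.01,"ty":-0.006,"tz":0.517,"rx":0,"ry":0,"rz":0,"grip":0.1},
  {"tx":0.01,"ty":-0.006,"tz":0.517,"rx":0,"ry":0,"rz":0,"grip":0.1},
  {"tx":0.01,"ty":-0.006,"tz":0.517,"rx":0,"ry":0,"rz":0,"grip":0.1},
])

```text
time_s: 9.5
tool_pos: [0.5524, -0.0384, 0.0967]
eef_rot: [1.0, 0.009, 0.001, 0.0]
contact_force: [0.2, -0.7, 5.9]
finger_gap: 0.0132
finger_force: 24.8
```

Request:
play_rows([
  {"tx":0,"ty":0,"tz":-0.004,"rx":0,"ry":0,"rz":0,"grip":0.1},
  {"tx":0,"ty":0.03,"tz":-0.004,"rx":0,"ry":0,"rz":0,"grip":0.1},
  {"tx":0,"ty":0.06,"tz":-0.004,"rx":0,"ry":0,"rz":0,"grip":0.1},
  {"tx":0,"ty":0.1,"tz":-0.004,"rx":0,"ry":0,"rz":0,"grip":0.1},
])

```text
time_s: 9.9
tool_pos: [0.5523, -0.0483, 0.0967]
eef_rot: [1.0, 0.009, 0.0, -0.0]
contact_force: [-0.6, 1.6, 6.8]
finger_gap: 0.0129
finger_force: 24.9
```

Request:
play_rows([
  {"tx":0,"ty":0,"tz":-0.004,"rx":0,"ry":0,"rz":0,"grip":0.1},
  {"tx":0,"ty":0.05,"tz":-0.004,"rx":0,"ry":0,"rz":0,"grip":0.1},
  {"tx":0,"ty":0.1,"tz":-0.004,"rx":0,"ry":0,"rz":0,"grip":0.1},
  {"tx":0,"ty":0.15,"tz":-0.004,"rx":0,"ry":0,"rz":0,"grip":0.1},
  {"tx":0,"ty":0.15,"tz":-0.004,"rx":0,"ry":0,"rz":0,"grip":0.1},
])

```text
time_s: 10.4
tool_pos: [0.5523, -0.064, 0.0967]
eef_rot: [1.0, 0.009, 0.0, 0.0]
contact_force: [1.1, -1.5, 3.9]
finger_gap: 0.0129
finger_force: 24.7
```

Request:
play_rows([
  {"tx":0,"ty":0.05,"tz":-0.001,"rx":0,"ry":0,"rz":0,"grip":0.1},
  {"tx":0,"ty":0.1,"tz":-0.001,"rx":0,"ry":0,"rz":0,"grip":0.1},
  {"tx":0,"ty":0.15,"tz":-0.001,"rx":0,"ry":0,"rz":0,"grip":0.1},
  {"tx":0,"ty":0.2,"tz":-0.001,"rx":0,"ry":0,"rz":0,"grip":0.1},
  {"tx":0,"ty":0.25,"tz":-0.001,"rx":0,"ry":0,"rz":0,"grip":0.1},
  {"tx":0,"ty":0.3,"tz":-0.001,"rx":0,"ry":0,"rz":0,"grip":0.1},
  {"tx":0,"ty":0.33,"tz":-0.001,"rx":0,"ry":0,"rz":0,"grip":0.1},
  {"tx":0,"ty":0.33,"tz":-0.001,"rx":0,"ry":0,"rz":0,"grip":0.1},
])

```text
time_s: 11.2
tool_pos: [0.5529, -0.0968, 0.0967]
eef_rot: [1.0, 0.009, -0.0, 0.0]
contact_force: [-0.5, -0.7, 0.1]
finger_gap: 0.0132
finger_force: 24.4
```

Request:
play_rows([
  {"tx":0,"ty":0.01,"tz":0,"rx":0,"ry":0,"rz":0,"grip":0.1},
  {"tx":0,"ty":0.02,"tz":0,"rx":0,"ry":0,"rz":0,"grip":0.1},
  {"tx":0,"ty":0.027,"tz":0,"rx":0,"ry":0,"rz":0,"grip":0.1},
  {"tx":0,"ty":0.027,"tz":0,"rx":0,"ry":0,"rz":0,"grip":0.1},
])

```text
time_s: 11.6
tool_pos: [0.5529, -0.099, 0.0967]
eef_rot: [1.0, 0.009, -0.0, 0.0]
contact_force: [-0.4, 0.4, 0.5]
finger_gap: 0.013
finger_force: 24.4
```

Request:
play_rows([
  {"tx":0,"ty":0,"tz":0,"rx":0,"ry":0,"rz":0,"grip":0.25},
  {"tx":0,"ty":0,"tz":0,"rx":0,"ry":0,"rz":0,"grip":0.4},
  {"tx":0,"ty":0,"tz":0,"rx":0,"ry":0,"rz":0,"grip":0.4},
  {"tx":0,"ty":0,"tz":-0.2,"rx":0,"ry":0,"rz":0,"grip":0.4},
  {"tx":0,"ty":0,"tz":-0.5,"rx":0,"ry":0,"rz":0,"grip":0.4},
  {"tx":0,"ty":0,"tz":-0.51,"rx":0,"ry":0,"rz":0,"grip":0.4},
  {"tx":-0.3,"ty":-0.3,"tz":-0.51,"rx":0,"ry":0,"rz":0,"grip":0.4},
  {"tx":-0.6,"ty":-0.6,"tz":-0.51,"rx":0,"ry":0,"rz":0,"grip":0.4},
  {"tx":-0.61,"ty":-0.615,"tz":-0.51,"rx":0,"ry":0,"rz":0,"grip":0.4},
  {"tx":-0.61,"ty":-0.615,"tz":-0.51,"rx":0,"ry":0,"rz":0,"grip":0.4},
  {"tx":-0.61,"ty":-0.615,"tz":-0.51,"rx":0,"ry":0,"rz":0,"grip":0.4},
])

```text
time_s: 12.7
tool_pos: [0.4916, -0.0391, 0.1478]
eef_rot: [1.0, 0.009, 0.0, 0.0]
contact_force: [0.9, 0.1, -0.1]
finger_gap: 0.0343
finger_force: 0.0
```

```bash
python3 - <<'E'
from h import *
c=camera('wrist'); save(c,'w4.png'); o,W=posts(c)
for x in o: print(*x)
s=monitor.get_state();print(s['tool_pos'],s['eef_rot'],s['contact_force'])
E
```

```text
561 [202.3, 45.1] [0.5978 0.0129 0.127 ] [0.5975 0.0131 0.1274]
759 [447.5, 161.5] [ 0.5514 -0.0974  0.127 ] [ 0.5513 -0.0973  0.1274]
584 [318.5, 278.7] [ 0.4914 -0.0385  0.127 ] [ 0.4914 -0.0386  0.1272]
602 [434.3, 280.3] [ 0.4916 -0.0979  0.127 ] [ 0.4916 -0.0979  0.1271]
[ 0.49158938 -0.03919298  0.14773241] [9.99957995e-01 9.16045628e-03 2.88563665e-04 1.00829463e-04] [-0.2213377   0.23111774 -0.25135824]
```

View pics/w4.png

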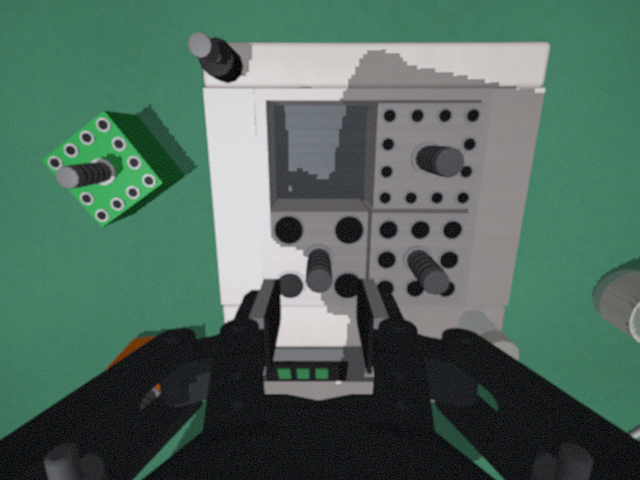

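Wide post at (318,279) lies between the fingers; the corner place (320,150) is free; fine is at (447,161) and medium at (434,280). Next: descend and grip.

Request:
play_rows([
  {"tx":0,"ty":-0.004,"tz":0.25,"rx":0,"ry":0,"rz":0,"grip":0.4},
  {"tx":0,"ty":-0.004,"tz":0.47,"rx":0,"ry":0,"rz":0,"grip":0.4},
  {"tx":0,"ty":-0.004,"tz":0.52,"rx":0,"ry":0,"rz":0,"grip":0.4},
  {"tx":0,"ty":-0.004,"tz":0.52,"rx":0,"ry":0,"rz":0,"grip":0.4},
  {"tx":0,"ty":-0.004,"tz":0.52,"rx":0,"ry":0,"rz":0,"grip":0.25},
  {"tx":0,"ty":-0.004,"tz":0.52,"rx":0,"ry":0,"rz":0,"grip":0.1},
  {"tx":0,"ty":-0.004,"tz":0.52,"rx":0,"ry":0,"rz":0,"grip":0.1},
  {"tx":0,"ty":-0.004,"tz":0.517,"rx":0,"ry":0,"rz":0,"grip":0.1},
  {"tx":0,"ty":-0.004,"tz":0.515,"rx":0,"ry":0,"rz":0,"grip":0.1},
  {"tx":0,"ty":-0.004,"tz":0.515,"rx":0,"ry":0,"rz":0,"grip":0.1},
], newtons=35)

```text
time_s: 13.75
tool_pos: [0.4911, -0.0382, 0.0967]
eef_rot: [1.0, 0.009, 0.0, 0.0]
contact_force: [0.2, 0.1, 4.0]
finger_gap: 0.0128
finger_force: 34.5
```

Request:
play_rows([
  {"tx":0,"ty":0,"tz":-0.002,"rx":0,"ry":0,"rz":0,"grip":0.1},
  {"tx":0.03,"ty":0,"tz":-0.002,"rx":0,"ry":0,"rz":0,"grip":0.1},
  {"tx":0.06,"ty":0,"tz":-0.002,"rx":0,"ry":0,"rz":0,"grip":0.1},
  {"tx":0.1,"ty":0,"tz":-0.002,"rx":0,"ry":0,"rz":0,"grip":0.1},
  {"tx":0.14,"ty":0,"tz":-0.002,"rx":0,"ry":0,"rz":0,"grip":0.1},
  {"tx":0.14,"ty":0,"tz":-0.002,"rx":0,"ry":0,"rz":0,"grip":0.1},
])

```text
time_s: 14.35
tool_pos: [0.5053, -0.0379, 0.0967]
eef_rot: [1.0, 0.009, 0.0, 0.0]
contact_force: [1.6, 0.1, 5.3]
finger_gap: 0.013
finger_force: 34.4
```

Request:
play_rows([
  {"tx":0.04,"ty":0,"tz":-0.003,"rx":0,"ry":0,"rz":0,"grip":0.1},
  {"tx":0.08,"ty":0,"tz":-0.003,"rx":0,"ry":0,"rz":0,"grip":0.1},
  {"tx":0.12,"ty":0,"tz":-0.003,"rx":0,"ry":0,"rz":0,"grip":0.1},
  {"tx":0.16,"ty":0,"tz":-0.003,"rx":0,"ry":0,"rz":0,"grip":0.1},
  {"tx":0.2,"ty":0,"tz":-0.003,"rx":0,"ry":0,"rz":0,"grip":0.1},
  {"tx":0.24,"ty":0,"tz":-0.003,"rx":0,"ry":0,"rz":0,"grip":0.1},
  {"tx":0.24,"ty":0,"tz":-0.003,"rx":0,"ry":0,"rz":0,"grip":0.1},
])

```text
time_s: 15.05
tool_pos: [0.5293, -0.0375, 0.0967]
eef_rot: [1.0, 0.009, 0.0, 0.0]
contact_force: [0.8, -0.3, 1.0]
finger_gap: 0.0126
finger_force: 34.4
```

Request:
play_rows([
  {"tx":0.04,"ty":0,"tz":0,"rx":0,"ry":0,"rz":0,"grip":0.1},
  {"tx":0.08,"ty":0,"tz":0,"rx":0,"ry":0,"rz":0,"grip":0.1},
  {"tx":0.12,"ty":0,"tz":0,"rx":0,"ry":0,"rz":0,"grip":0.1},
  {"tx":0.16,"ty":0,"tz":0,"rx":0,"ry":0,"rz":0,"grip":0.1},
  {"tx":0.19,"ty":0,"tz":0,"rx":0,"ry":0,"rz":0,"grip":0.1},
  {"tx":0.205,"ty":0,"tz":0,"rx":0,"ry":0,"rz":0,"grip":0.1},
  {"tx":0.205,"ty":0,"tz":0,"rx":0,"ry":0,"rz":0,"grip":0.1},
])

```text
time_s: 15.75
tool_pos: [0.5495, -0.0371, 0.0967]
eef_rot: [1.0, 0.009, 0.0, -0.0]
contact_force: [0.7, -0.3, -1.2]
finger_gap: 0.0129
finger_force: 34.3
```

Request:
play_rows([
  {"tx":0,"ty":0,"tz":0.002,"rx":0,"ry":0,"rz":0,"grip":0.1},
  {"tx":0.01,"ty":-0.005,"tz":0.002,"rx":0,"ry":0,"rz":0,"grip":0.1},
  {"tx":0.02,"ty":-0.01,"tz":0.002,"rx":0,"ry":0,"rz":0,"grip":0.1},
  {"tx":0.02,"ty":-0.01,"tz":0.002,"rx":0,"ry":0,"rz":0,"grip":0.1},
])

```text
time_s: 16.15
tool_pos: [0.5514, -0.0368, 0.0968]
eef_rot: [1.0, 0.009, 0.0, 0.001]
contact_force: [-0.6, -6.1, 0.9]
finger_gap: 0.0129
finger_force: 34.5
```

Request:
play_rows([
  {"tx":0.005,"ty":0.002,"tz":0,"rx":0,"ry":0,"rz":0,"grip":0.1},
  {"tx":0.01,"ty":0.002,"tz":0,"rx":0,"ry":0,"rz":0,"grip":0.1},
  {"tx":0.01,"ty":0.002,"tz":0,"rx":0,"ry":0,"rz":0,"grip":0.1},
])

```text
time_s: 16.45
tool_pos: [0.5524, -0.0368, 0.0968]
eef_rot: [1.0, 0.009, 0.0, 0.0]
contact_force: [-1.1, -5.1, 1.4]
finger_gap: 0.0127
finger_force: 34.6
```

Request:
play_rows([
  {"tx":0.005,"ty":0,"tz":0,"rx":0,"ry":0,"rz":0,"grip":0.1},
  {"tx":0.01,"ty":0,"tz":0,"rx":0,"ry":0,"rz":0,"grip":0.1},
  {"tx":0.01,"ty":0,"tz":0,"rx":0,"ry":0,"rz":0,"grip":0.1},
])

```text
time_s: 16.75
tool_pos: [0.5533, -0.0368, 0.0968]
eef_rot: [1.0, 0.009, 0.0, 0.0]
contact_force: [-1.5, -5.0, 1.3]
finger_gap: 0.0128
finger_force: 34.6
```

Request:
play_rows([
  {"tx":0.005,"ty":0,"tz":0,"rx":0,"ry":0,"rz":0,"grip":0.1},
  {"tx":0.008,"ty":0,"tz":0,"rx":0,"ry":0,"rz":0,"grip":0.1},
  {"tx":0.008,"ty":0,"tz":0,"rx":0,"ry":0,"rz":0,"grip":0.1},
])

```text
time_s: 17.05
tool_pos: [0.5537, -0.0368, 0.0968]
eef_rot: [1.0, 0.009, -0.0, 0.0]
contact_force: [-3.6, -6.0, 3.7]
finger_gap: 0.0127
finger_force: 34.9
```

Request:
play_rows([
  {"tx":0.003,"ty":-0.002,"tz":0,"rx":0,"ry":0,"rz":0,"grip":0.1},
  {"tx":0.005,"ty":-0.003,"tz":0,"rx":0,"ry":0,"rz":0,"grip":0.1},
  {"tx":0.005,"ty":-0.003,"tz":0,"rx":0,"ry":0,"rz":0,"grip":0.1},
])

```text
time_s: 17.35
tool_pos: [0.5537, -0.0368, 0.0968]
eef_rot: [1.0, 0.01, -0.001, 0.001]
contact_force: [-7.3, -8.5, 6.7]
finger_gap: 0.0129
finger_force: 35.1
```

Request:
play_rows([
  {"tx":0.002,"ty":-0.002,"tz":-0.001,"rx":0,"ry":0,"rz":0,"grip":0.1},
  {"tx":0.004,"ty":-0.002,"tz":-0.001,"rx":0,"ry":0,"rz":0,"grip":0.1},
  {"tx":0.004,"ty":-0.002,"tz":-0.001,"rx":0,"ry":0,"rz":0,"grip":0.1},
  {"tx":0.004,"ty":-0.002,"tz":-0.001,"rx":0,"ry":0,"rz":0,"grip":0.1},
])

```text
time_s: 17.75
tool_pos: [0.5538, -0.0367, 0.0968]
eef_rot: [1.0, 0.01, -0.001, 0.001]
contact_force: [-8.3, -9.2, 6.6]
finger_gap: 0.0126
finger_force: 35.2
```

Request:
play_rows([
  {"tx":0,"ty":0,"tz":0,"rx":0,"ry":0,"rz":0,"grip":0.1},
  {"tx":0,"ty":0,"tz":0,"rx":0,"ry":0,"rz":0,"grip":0.1},
  {"tx":0,"ty":0,"tz":0,"rx":0,"ry":0,"rz":0,"grip":0.1},
  {"tx":0,"ty":0,"tz":0,"rx":0,"ry":0,"rz":0,"grip":0.1},
  {"tx":0,"ty":0,"tz":0,"rx":0,"ry":0,"rz":0,"grip":0.1},
])

```text
time_s: 18.25
tool_pos: [0.5537, -0.0367, 0.0968]
eef_rot: [1.0, 0.01, -0.001, 0.001]
contact_force: [-8.2, -9.8, 6.8]
finger_gap: 0.0127
finger_force: 35.2
```

Nudge x slightly more, and hold.

Request:
play_rows([
  {"tx":0.003,"ty":-0.001,"tz":0,"rx":0,"ry":0,"rz":0,"grip":0.1},
  {"tx":0.004,"ty":-0.001,"tz":0,"rx":0,"ry":0,"rz":0,"grip":0.1},
  {"tx":0.004,"ty":-0.001,"tz":0,"rx":0,"ry":0,"rz":0,"grip":0.1},
  {"tx":0.004,"ty":-0.001,"tz":0,"rx":0,"ry":0,"rz":0,"grip":0.1},
  {"tx":0.004,"ty":-0.001,"tz":0,"rx":0,"ry":0,"rz":0,"grip":0.1},
  {"tx":0.004,"ty":-0.001,"tz":0,"rx":0,"ry":0,"rz":0,"grip":0.1},
  {"tx":0.004,"ty":-0.001,"tz":0,"rx":0,"ry":0,"rz":0,"grip":0.1},
  {"tx":0.004,"ty":-0.001,"tz":0,"rx":0,"ry":0,"rz":0,"grip":0.1},
  {"tx":0.004,"ty":-0.001,"tz":0,"rx":0,"ry":0,"rz":0,"grip":0.1},
  {"tx":0.004,"ty":-0.001,"tz":0,"rx":0,"ry":0,"rz":0,"grip":0.1},
])

```text
time_s: 19.25
tool_pos: [0.5538, -0.0367, 0.0968]
eef_rot: [1.0, 0.01, -0.002, 0.001]
contact_force: [-11.9, -10.0, 9.0]
finger_gap: 0.013
finger_force: 35.3
```

Request:
play_rows([
  {"tx":-0.004,"ty":0.002,"tz":0,"rx":0,"ry":0,"rz":0,"grip":0.1},
  {"tx":-0.007,"ty":0.004,"tz":0,"rx":0,"ry":0,"rz":0,"grip":0.1},
  {"tx":-0.007,"ty":0.004,"tz":0,"rx":0,"ry":0,"rz":0,"grip":0.1},
])

```text
time_s: 19.55
tool_pos: [0.5538, -0.0368, 0.0968]
eef_rot: [1.0, 0.009, -0.001, 0.001]
contact_force: [-6.2, -7.3, 5.3]
finger_gap: 0.013
finger_force: 35.0
```

Request:
play_rows([
  {"tx":0,"ty":0,"tz":0,"rx":0,"ry":0,"rz":0,"grip":0.25},
  {"tx":0,"ty":0,"tz":0,"rx":0,"ry":0,"rz":0,"grip":0.4},
  {"tx":0,"ty":0,"tz":0,"rx":0,"ry":0,"rz":0,"grip":0.4},
  {"tx":0,"ty":0,"tz":0,"rx":0,"ry":0,"rz":0,"grip":0.4},
  {"tx":0,"ty":0,"tz":-0.2,"rx":0,"ry":0,"rz":0,"grip":0.4},
  {"tx":0,"ty":0,"tz":-0.5,"rx":0,"ry":0,"rz":0,"grip":0.4},
  {"tx":0,"ty":0,"tz":-0.8,"rx":0,"ry":0,"rz":0,"grip":0.4},
  {"tx":-0.4,"ty":0.2,"tz":-1,"rx":0,"ry":0,"rz":0,"grip":0.4},
  {"tx":-0.6,"ty":0.3,"tz":-1,"rx":0,"ry":0,"rz":0,"grip":0.4},
  {"tx":-0.6,"ty":0.3,"tz":-1,"rx":0,"ry":0,"rz":0,"grip":0.4},
  {"tx":-0.6,"ty":0.3,"tz":-1,"rx":0,"ry":0,"rz":0,"grip":0.4},
])

```text
time_s: 20.65
tool_pos: [0.4955, -0.0672, 0.1969]
eef_rot: [1.0, 0.009, 0.0, 0.0]
contact_force: [0.1, -0.5, -0.2]
finger_gap: 0.0341
finger_force: 0.0
```

```bash
python3 - <<'E'
from h import *
c=camera('wrist'); save(c,'w5.png'); o,W=posts(c)
for x in o: print(*x)
s=monitor.get_state();print(s['tool_pos'],s['contact_force'],s['time_s'])
E
```

```text
305 [180.3, 74.3] [0.5975 0.0132 0.127 ] [0.5977 0.0129 0.1274]
429 [271.0, 158.0] [ 0.5525 -0.0369  0.127 ] [ 0.5525 -0.0369  0.1276]
421 [372.2, 161.5] [ 0.5515 -0.0982  0.127 ] [ 0.5514 -0.098   0.1275]
363 [367.3, 254.9] [ 0.4916 -0.0986  0.127 ] [ 0.4916 -0.0986  0.1272]
[ 0.49576584 -0.06697227  0.19668608] [ 0.90151246  0.38596701 -1.00863162] 20.7
```

View pics/w5.png

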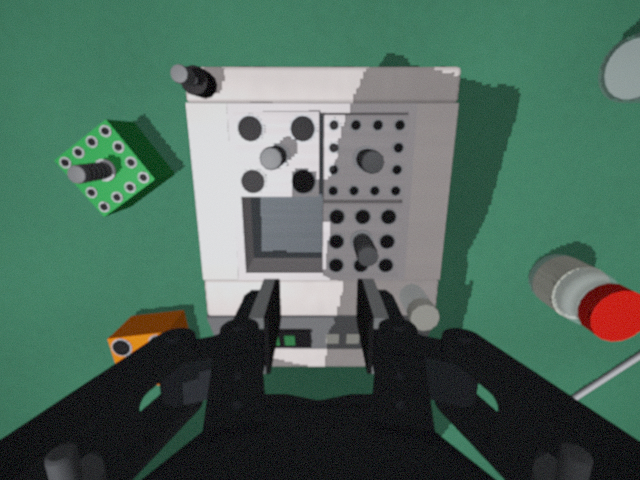

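The wide-bore block (271,158) is flat in the corner beside the probe. Fine is at (372,161) and medium at (367,255), both in the well, and the vial and neighbours are untouched.

```bash
python3 -c "
from h import *
print(close_job())"
```

```text
the job is handed in; nothing more can be done
None
```

The wide-bore block is in the corner by the probe, pressed about 10–12 N onto both walls and released, with all three blocks flat in the well; job handed in at about 21 s.

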